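# Pick out the full grain tubes by weight

## Robot

A 6-joint arm with a two-finger parallel gripper is mounted at the origin on a cart in front of the work surface, level with it; the furniture and walls round the work are solid. World frame = base frame: x ahead of the robot, y to its left, z up, the work surface at z = 0. Lengths are in m, angles in rad, forces in N, time in s.
With the tool pointing down it reaches from about 0.35 to 0.775 m from the base axis. Payload 7.3 kg.
Tool frame: the origin (TCP) lies where the fingers leave the gripper's body, on its centre line; the fingertips stand 66 mm ahead of it and the grasp point (between the pads) lies 47 mm ahead of it (robot.tips_ahead is the distance from the TCP to the fingertips, in m); z points along the fingers, y is the line along which they close (so a half turn about z gives the same grasp; the last joint's range is limited). The gripper opens to 92 mm and grips with 3 to 60 N. Pads are 19 mm wide; open, the fingers measure 130 mm over their backs; the gripper's body (75 mm by 190 mm) begins 47 mm behind the grasp point.
Start: joints at [1.061, 0.342, 1.524, -0, 1.275, -0.146], TCP at [0.187, 0.491, 0.292] pointing down, gripper open.
Joint ranges: [-2.53, 2.53], [-0.77, 2.02], [0.04, 2.7], [-1, 4.14], [0.28, 2.66], [-3.11, 3.11]. Speed limits (rad/s): [2.57, 2.57, 3.14, 3.14, 3.14, 3.14].

## Interface

Orientations are given as [roll, pitch, yaw] about the fixed x, y, z axes, in that order (R = Rz(yaw) Ry(pitch) Rx(roll)).
In Python, from cell import robot gives the robot as it stands.
- The arm moves only by the shell command python3 -m inch 'ROWS' [FORCE]. ROWS is a JSON object of lists of equal length, an entry for each row: "travel": the shift along the tool's x, y, z in mm, a list of three; "turn": the turn about the tool's z in units of 5 degrees (1.0 is 5 degrees); "claw": the closure, from -1 (fully open) to 1 (shut). A call has 1 to 12 rows; each row is the pose to reach, as a shift and turn from the pose commanded when the call began, along the tool's axes at that moment; what a row does not reach only later rows make up. A row lasts 1/10 s, in which the tool goes at most 50 mm and 8.59 degrees, less where a joint would pass 70% of its speed; a pose out of reach is approached as far as the arm can. A call with a gripper value outside its range is refused whole. The fingers move at their own pace and stop on an object; FORCE is the grip in N (left out, the last holds). Time passes only in rows, so rows that repeat a pose let the fingers close. It gives the time, the measured TCP pose, the force, the opening and the grip force at its end, in the units of the state.
- robot.observe(): the state, without advancing time (a new reading comes with each control period).
- robot.read_camera(name): name is "side" or "top"; returns a dict with "pixels" (480x640x3 uint8, red, green, blue), "fx", "fy", "cx", "cy" (pixels), "cam_to_world" (4x4, takes a point from camera to world coordinates). Camera axes: x right, y down, z forward; pixel columns grow to the right and rows downward; lengths in m; the calibration is good to about 2 mm. A picture is of the moment at which its call begins. There is no depth.
- robot.hand_in(): hands the job in; it is judged then, once.
The state is a dict: "time": time; "qpos": joint angles; "qvel": joint speeds; "joint_efforts": joint torques, N m; "tool_pos": TCP position; "tool_rot": TCP orientation; "contact_force": force on the tool from outside, world axes, zero at the start; "torque": the same for the moment, N m; "opening": finger opening in m; "grip_force": force on a finger pad.
Only numpy, scipy, OpenCV 4.12 (cv2) and the standard library are available. Lean on these libraries where they do the work, as an engineer would, in place of code of your own. Each camera call takes 0.05 s, during which the arm holds its last target. There are 200 camera calls.

## Task

Two of the four identical capped tubes in the wooden rack are full of casting grain and two are empty: heft them to find out which, and stand the two full ones in the aluminium stand, one in each hole. The empty ones stay in the wooden rack, every tube ends fully down in its hole and let go, and no tube is tipped over or laid down on the way; leave the other things on the bench where they are.

Things in the scene. Friction and masses are not known exactly. Their poses are not given: they have to be found in the camera images.
- rack: wooden rack block fixed to the bench, 212 mm long (its y) by 56 mm wide (its x), 46 mm high, with four holes in one row along its y, 50 mm apart; origin under its centre at bench level
- stand: aluminium block 112 mm long (its y) by 50 mm wide (its x), 46 mm high, on a dark steel foot plate 150 x 66 mm, fixed to the bench, with two holes 56 mm apart along its y, both empty at the start; origin under its centre at bench level
- tube_0_mid (a point): centre of one of four outwardly identical closed tubes, on its axis, 50 mm above its foot; z up the tube. 100 mm long; aluminium body 22 mm across, foot tapered to 18 mm over the last 3 mm; fixed knurled brass cap 25 mm across over the top 20 mm. At the start each stands in the wooden rack, any tube in any hole. Seated in a hole, this point is 60 mm above the bench, the cap's top 110 mm
- tube_1_mid (a point): centre of one of four outwardly identical closed tubes, on its axis, 50 mm above its foot; z up the tube. 100 mm long; aluminium body 22 mm across, foot tapered to 18 mm over the last 3 mm; fixed knurled brass cap 25 mm across over the top 20 mm. At the start each stands in the wooden rack, any tube in any hole. Seated in a hole, this point is 60 mm above the bench, the cap's top 110 mm
- tube_2_mid (a point): centre of one of four outwardly identical closed tubes, on its axis, 50 mm above its foot; z up the tube. 100 mm long; aluminium body 22 mm across, foot tapered to 18 mm over the last 3 mm; fixed knurled brass cap 25 mm across over the top 20 mm. At the start each stands in the wooden rack, any tube in any hole. Seated in a hole, this point is 60 mm above the bench, the cap's top 110 mm
- tube_3_mid (a point): centre of one of four outwardly identical closed tubes, on its axis, 50 mm above its foot; z up the tube. 100 mm long; aluminium body 22 mm across, foot tapered to 18 mm over the last 3 mm; fixed knurled brass cap 25 mm across over the top 20 mm. At the start each stands in the wooden rack, any tube in any hole. Seated in a hole, this point is 60 mm above the bench, the cap's top 110 mm
- rack_hole_0 (a point): centre of the mouth of a round hole of the wooden rack, at its top face, 46 mm above the bench; the hole is vertical, 25 mm wide, blind, 36 mm deep (floor 10 mm above the bench), its rim bevelled 2 mm
- rack_hole_1 (a point): centre of the mouth of a round hole of the wooden rack, at its top face, 46 mm above the bench; the hole is vertical, 25 mm wide, blind, 36 mm deep (floor 10 mm above the bench), its rim bevelled 2 mm
- rack_hole_2 (a point): centre of the mouth of a round hole of the wooden rack, at its top face, 46 mm above the bench; the hole is vertical, 25 mm wide, blind, 36 mm deep (floor 10 mm above the bench), its rim bevelled 2 mm
- rack_hole_3 (a point): centre of the mouth of a round hole of the wooden rack, at its top face, 46 mm above the bench; the hole is vertical, 25 mm wide, blind, 36 mm deep (floor 10 mm above the bench), its rim bevelled 2 mm
- stand_hole_0 (a point): centre of the mouth of a round hole of the aluminium stand, at its top face, 46 mm above the bench; the hole is vertical, 25 mm wide, blind, 36 mm deep (floor 10 mm above the bench), its rim bevelled 2 mm
- stand_hole_1 (a point): centre of the mouth of a round hole of the aluminium stand, at its top face, 46 mm above the bench; the hole is vertical, 25 mm wide, blind, 36 mm deep (floor 10 mm above the bench), its rim bevelled 2 mm
- tube_0: the tube whose centre is point tube_0_mid; origin at the centre of its foot, z up the tube. Two of the four tubes are full of casting grain and weigh 200 to 310 g, two are empty and weigh 40 to 65 g; only the weight tells them apart
- tube_1: the tube whose centre is point tube_1_mid; origin at the centre of its foot, z up the tube. Two of the four tubes are full of casting grain and weigh 200 to 310 g, two are empty and weigh 40 to 65 g; only the weight tells them apart
- tube_2: the tube whose centre is point tube_2_mid; origin at the centre of its foot, z up the tube. Two of the four tubes are full of casting grain and weigh 200 to 310 g, two are empty and weigh 40 to 65 g; only the weight tells them apart
- tube_3: the tube whose centre is point tube_3_mid; origin at the centre of its foot, z up the tube. Two of the four tubes are full of casting grain and weigh 200 to 310 g, two are empty and weigh 40 to 65 g; only the weight tells them apart
- loupe: black eyepiece, 30 mm across and 31 mm high, a bystander; origin under its centre
- bench_block: steel bench block, 62 x 62 x 19 mm, a bystander; origin under its centre
Mind the look-alikes: they are no part of the job. What is shaped like the tube_3 but blue or green is not meant. What is shaped like the tube_0 but pink is not meant.

How it is judged:
By the outcome, as a careful person would: the job done as asked, in the order asked, and still so for the second after the job is handed in, with the robot touching nothing.
It also fails if it takes over 67 s, if anything falls off the work surface, if the arm or the gripper's body presses on something with over 40 N, if the wrist force passes 120 N, or if a joint passes its speed limit or range.

## Working session

There is one attempt and no reset: what is moved stays moved. The work goes in short steps, Python scripts to look and compute and a shell command to move; the robot and the scene stay as the last step left them, time stands still between calls to the robot, and variables do not carry over. Pictures are saved under pics/ and viewed, at most 10 in all, crops included, and the job is handed in when it is done.

```bash
mkdir -p pics; ls; python3 - <<'E'
from cell import robot
import cv2,numpy as np
for n in("top","side"):
    c=robot.read_camera(n); cv2.imwrite(f"pics/{n}0.png",c["pixels"][:,:,::-1])
    print(n,c["fx"],c["fy"],c["cx"],c["cy"],np.round(c["cam_to_world"],4).tolist())
s=robot.observe(); print(s)
E
```

```text
pics
top 527.8333322359441 527.8333322359441 317.06905070921925 236.34268641011144 [[0.0111, -0.9831, 0.1825, 0.3432], [-0.9999, -0.0126, -0.0067, -0.2334], [0.0089, -0.1825, -0.9832, 0.9048], [0.0, 0.0, 0.0, 1.0]]
side 580.6077490144688 580.6077490144688 322.4602381387752 242.14843329604076 [[0.8336, -0.3665, 0.4134, 0.1454], [-0.5524, -0.5483, 0.6279, -0.8224], [-0.0034, -0.7517, -0.6595, 0.667], [0.0, 0.0, 0.0, 1.0]]
{'time': 0.1, 'qpos': array([ 1.06099358e+00,  3.42626205e-01,  1.52490408e+00, -9.04221509e-07,
        1.27539367e+00, -1.45963766e-01]), 'qvel': array([ 0.00194217, -0.00340186, -0.00045078, -0.00097878,  0.00128917,
        0.00087592]), 'joint_efforts': array([ 1.36507129e-03, -4.32002699e+01, -2.44693851e+01,  7.19034160e-02,
        5.25773806e-02, -6.02084015e-05]), 'tool_pos': array([0.18665873, 0.49041114, 0.29163441]), 'tool_rot': array([-3.14027538e+00, -1.92777112e-04,  2.77775381e+00]), 'contact_force': array([-0.2936589,  0.1514631, -0.0535323]), 'torque': array([ 0.03579083, -0.05666621,  0.03175921]), 'grip_force': 0.0, 'opening': 0.09163587658908284}
```

View pics/top0.png

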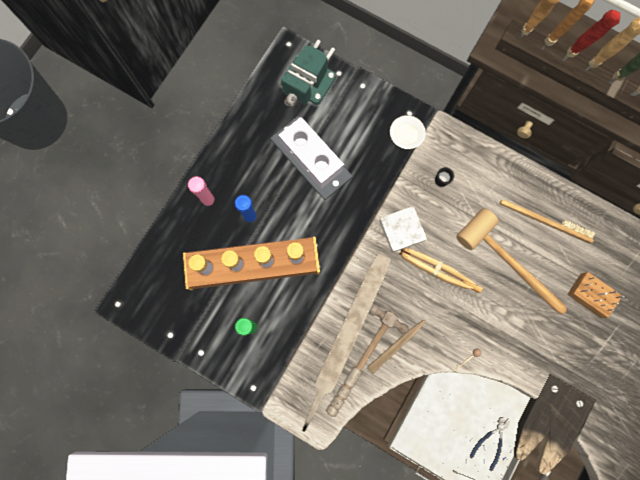

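View pics/side0.png

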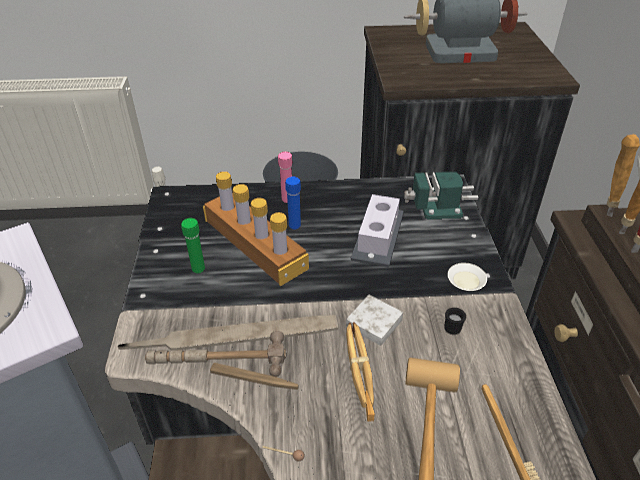

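The rack's four brass-capped tubes are at top-view (197,263), (230,259), (263,255), (295,251). The pink (201,191), blue (245,207) and green (244,327) tubes are look-alikes, so I leave those. The stand is at (314,155), with holes at about (301,139) and (321,162). I'll confirm with enlarged crops.

```bash
python3 - <<'E'
import cv2
a=cv2.imread("pics/top0.png")[105:305,165:365]; b=cv2.imread("pics/side0.png")[145:295,170:420]
cv2.imwrite("pics/topc.png",cv2.resize(a,(600,600),interpolation=2)); cv2.imwrite("pics/sidec.png",cv2.resize(b,(800,480),interpolation=2))
E
```

```text
(no output)
```

View pics/topc.png

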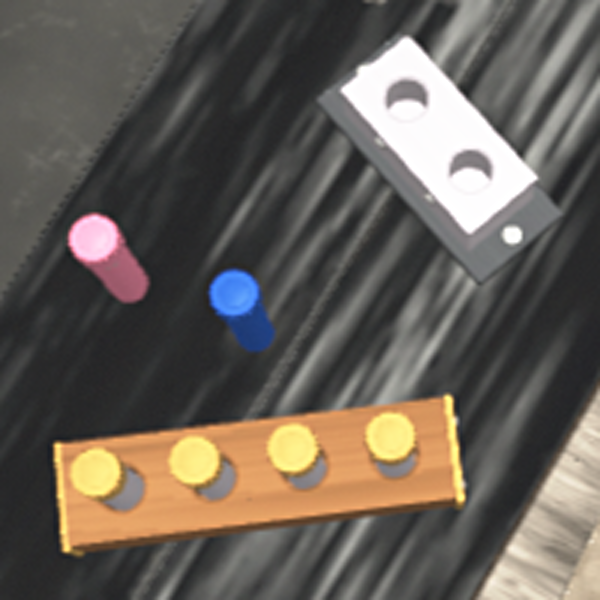

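View pics/sidec.png

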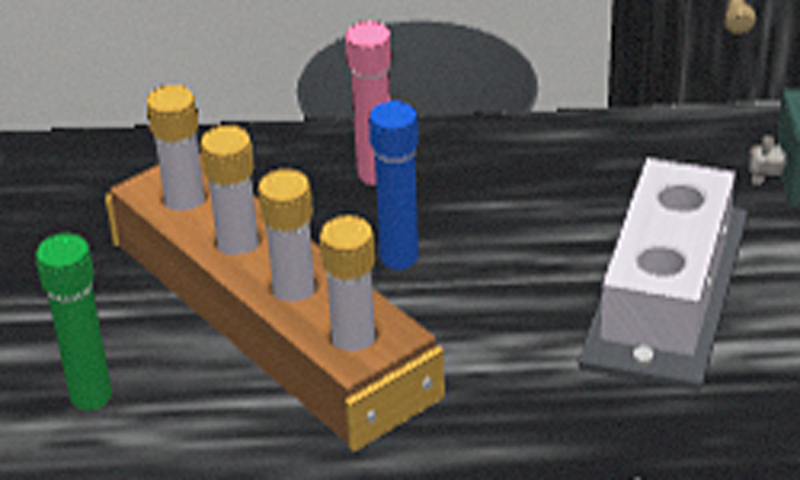

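```bash
cat > h.py <<'E'
from cell import robot
import numpy as np
from scipy.spatial.transform import Rotation as R
def ray(c,uv,z):
    M=c["cam_to_world"]; d=M[:3,:3]@np.array([(uv[0]-c["cx"])/c["fx"],(uv[1]-c["cy"])/c["fy"],1])
    return M[:3,3]+d*(z-M[2,3])/d[2]
E
python3 - <<'E'
from h import *
T=robot.read_camera("top");S=robot.read_camera("side")
t=lambda p:(165+(p[0]+.5)/3-.5,105+(p[1]+.5)/3-.5); s=lambda p:(170+(p[0]+.5)/3.2-.5,145+(p[1]+.5)/3.2-.5)
tt=[(97,472),(194,461),(293,448),(390,436),(408,97),(471,170),(95,237),(235,292)]
ss=[(172,97),(227,140),(285,185),(347,230),(682,197),(661,261),(369,35),(394,115)]
zz=[.11]*4+[.046]*2+[.1]*2
for a,b,z in zip(tt,ss,zz): print(ray(T,t(a),z)[:2].round(4),ray(S,s(b),z)[:2].round(4))
for p in [(57,443),(455,397),(463,503),(66,549),(407,36),(537,181),(473,235),(341,90)]: print(ray(T,t(p),.046)[:2].round(4))
E
```

```text
[ 0.4489 -0.0574] [ 0.4508 -0.0574]
[ 0.4551 -0.1061] [ 0.457  -0.1076]
[ 0.4624 -0.1559] [ 0.4634 -0.1571]
[ 0.4692 -0.205 ] [ 0.4709 -0.2048]
[ 0.6755 -0.2092] [ 0.6746 -0.2105]
[ 0.6324 -0.2457] [ 0.6318 -0.2475]
[ 0.5747 -0.0476] [ 0.5746 -0.0502]
[ 0.5459 -0.1222] [ 0.5461 -0.1238]
[ 0.4731 -0.0206]
[ 0.5015 -0.2381]
[ 0.4429 -0.2431]
[ 0.4153 -0.0287]
[ 0.7125 -0.208 ]
[ 0.6265 -0.2831]
[ 0.5943 -0.2471]
[ 0.6791 -0.1709]
```

```bash
cat >> h.py <<'E'
P={"t0":(.4499,-.0574),"t1":(.4560,-.1069),"t2":(.4629,-.1565),"t3":(.4700,-.2049),"h0":(.675,-.2098),"h1":(.632,-.2466)}
def to(name,zg,yaw=97.6):
    "travel (mm) and turn (5 deg) that bring the grasp point over a place at height zg"
    s=robot.observe(); r=R.from_euler("xyz",s["tool_rot"]).as_matrix()
    d=r.T@(np.array([*P[name],zg+.047])-s["tool_pos"])*1000
    dy=(yaw-np.degrees(s["tool_rot"][2])+180)%360-180
    print(name,"travel",d.round(1),"turn",round(-dy/5,2))
E
python3 -c "
from h import *
to('t0',.18)"
```

```text
t0 travel [-440.9 -418.4   65.1] turn 12.31
```

```bash
python3 -m inch '{"travel":[[-441,-418,40],[-441,-418,40],[-441,-418,40],[-441,-418,40],[-441,-418,40],[-441,-418,40],[-441,-418,40],[-441,-418,40],[-441,-418,40],[-441,-418,40],[-441,-418,40],[-441,-418,40]],"turn":[1,2,3,4,5,6,7,8,9,10,11,12.3],"claw":[-0.2,-0.2,-0.2,-0.2,-0.2,-0.2,-0.2,-0.2,-0.2,-0.2,-0.2,-0.2]}' 20; python3 -c "
from h import *
to('t0',.18)"
```

```text
time: 1.4
tool_pos: [0.4468, -0.051, 0.2527]
tool_rot: [3.141, -0.0, 1.7]
contact_force: [0.9, 1.6, -0.0]
opening: 0.055
grip_force: 0.0
t0 travel [-6.7  2.3 25.7] turn -0.04
```

```bash
python3 -m inch '{"travel":[[0,0,0],[0,0,10],[0,0,25],[0,0,25],[0,0,25]],"turn":[0,0,0,0,0],"claw":[-0.2,-0.2,-0.2,-0.2,-0.2]}'; python3 -c "
from h import *
to('t0',.1);print(robot.observe()['contact_force'])"
```

```text
time: 1.9
tool_pos: [0.4458, -0.0477, 0.2276]
tool_rot: [-3.141, -0.001, 1.706]
contact_force: [0.6, 0.9, 0.8]
opening: 0.055
grip_force: 0.0
t0 travel [-10.2   2.8  80.6] turn 0.03
[0.57486351 0.93661051 0.83505033]
```

```bash
python3 -m inch '{"travel":[[-10,3,0],[-10,3,0],[-10,3,0]],"turn":[0,0,0],"claw":[-0.2,-0.2,-0.2]}';  python3 -c "
from h import *
to('t0',.1);print(robot.observe()['contact_force'])"
```

```text
time: 2.2
tool_pos: [0.4509, -0.0586, 0.2282]
tool_rot: [3.141, 0.0, 1.704]
contact_force: [0.3, -0.5, 0.9]
opening: 0.0552
grip_force: 0.0
t0 travel [ 1.3 -0.9 81.2] turn 0.01
[ 0.3281542  -0.49163455  0.91851041]
```

```bash
python3 -m inch '{"travel":[[1,-1,30],[1,-1,60],[1,-1,81],[1,-1,81],[1,-1,81],[1,-1,81]],"turn":[0,0,0,0,0,0],"claw":[-0.2,-0.2,-0.2,-0.2,-0.2,-0.2]}';  python3 -c "
from h import *
to('t0',.1);print(robot.observe()['contact_force'])"; python3 -m inch '{"travel":[[0,0,0],[0,0,0],[0,0,0],[0,0,0],[0,0,0],[0,0,0]],"turn":[0,0,0,0,0,0],"claw":[0.8,0.8,0.8,0.8,0.8,0.8]}' 20;python3 -c "
from h import *
to('t0',.1);print(robot.observe())"
```

```text
time: 2.8
tool_pos: [0.4503, -0.0577, 0.148]
tool_rot: [3.139, 0.001, 1.704]
contact_force: [0.6, -0.3, 1.2]
opening: 0.055
grip_force: 0.0
t0 travel [ 0.4 -0.3  1. ] turn 0.01
[ 0.58402358 -0.32066196  1.18431959]
time: 3.4
tool_pos: [0.4496, -0.0575, 0.147]
tool_rot: [3.141, 0.0, 1.705]
contact_force: [1.1, 0.0, 1.2]
opening: 0.0246
grip_force: 20.0
t0 travel [ 0.1  0.3 -0. ] turn 0.01
{'time': 3.4, 'qpos': array([-2.96643521e-01,  3.99720802e-01,  1.90846251e+00,  8.46675717e-05,
        8.33027339e-01, -4.30404491e-01]), 'qvel': array([ 6.23489427e-04,  1.10121285e-03, -5.34905659e-05, -6.96542679e-04,
        1.35134716e-04, -5.68901094e-04]), 'joint_efforts': array([ 1.91787658e-03, -3.81838596e+01, -1.69951469e+01,  5.42171358e-02,
       -4.63229371e-03,  1.88408553e-04]), 'tool_pos': array([ 0.44963754, -0.05753141,  0.14696818]), 'tool_rot': array([3.14121935e+00, 1.02426672e-04, 1.70450034e+00]), 'contact_force': array([1.06574778, 0.01009979, 1.20476328]), 'torque': array([-0.02775942,  0.09842841,  0.03450247]), 'grip_force': 20.00022679567337, 'opening': 0.024593648829995297}
```

```bash
python3 -m inch '{"travel":[[0,0,-10],[0,0,-20],[0,0,-25],[0,0,-25],[0,0,-25],[0,0,-25],[0,0,-25],[0,0,-25]],"turn":[0,0,0,0,0,0,0,0],"claw":[0.8,0.8,0.8,0.8,0.8,0.8,0.8,0.8]}'; python3 -m inch '{"travel":[[0,0,0],[0,0,0]],"turn":[0,0],"claw":[0.8,0.8]}'
```

```text
time: 4.2
tool_pos: [0.4494, -0.0575, 0.1716]
tool_rot: [-3.141, -0.0, 1.704]
contact_force: [-0.0, -0.2, -0.2]
opening: 0.0246
grip_force: 20.0
time: 4.4
tool_pos: [0.4495, -0.0575, 0.1717]
tool_rot: [-3.141, -0.0, 1.704]
contact_force: [0.5, -0.3, -0.9]
opening: 0.0246
grip_force: 20.0
```

```bash
cat >> h.py <<'E'
def heft(n=10):
    f=[];
    for _ in range(n): robot.read_camera("top"); f.append(robot.observe()["contact_force"][2])
    print("fz",np.mean(f).round(2),"sd",np.std(f).round(2))
E
python3 -c "
from h import *
heft()
print(robot.observe()['joint_efforts'],robot.observe()['qpos'])"
```

```text
fz -0.44 sd 0.48
[ 5.60982335e-04 -3.86075950e+01 -1.89105821e+01  4.66075272e-02
  6.77752029e-02 -9.88970032e-05] [-2.96691125e-01  3.59683894e-01  1.88167121e+00  1.10391380e-04
  9.00215751e-01 -4.30384257e-01]
```

```bash
python3 -m inch '{"travel":[[0,0,10],[0,0,20],[0,0,24.5],[0,0,24.5],[0,0,24.5],[0,0,24.5],[0,0,24.5]],"turn":[0,0,0,0,0,0,0],"claw":[0.8,0.8,0.8,0.8,0.3,0,-0.2]}'; python3 -m inch '{"travel":[[0,0,-25],[0,0,-25],[0,0,-25],[0,0,-25],[0,0,-25]],"turn":[0,0,0,0,0],"claw":[-0.2,-0.2,-0.2,-0.2,-0.2]}'; python3 -c "
from h import *
heft();to('t1',.171)"
```

```text
time: 5.6
tool_pos: [0.4495, -0.0575, 0.1471]
tool_rot: [-3.141, -0.0, 1.704]
contact_force: [0.2, 0.5, -0.2]
opening: 0.0434
grip_force: 0.0
time: 6.1
tool_pos: [0.4491, -0.0574, 0.1716]
tool_rot: [-3.14, -0.001, 1.704]
contact_force: [-0.3, 0.7, -0.1]
opening: 0.055
grip_force: 0.0
fz -0.16 sd 0.36
t1 travel [-49.8  -0.2 -45.7] turn 0.01
```

t0 shows a change of about 0.3 N, so it's empty. Next is t1.

```bash
python3 -m inch '{"travel":[[0,0,-35],[-25,0,-35],[-50,0,-35],[-50,0,-35],[-50,0,0],[-50,0,25],[-50,0,25],[-50,0,25]],"turn":[0,0,0,0,0,0,0,0],"claw":[-0.2,-0.2,-0.2,-0.2,-0.2,-0.2,-0.2,-0.2]}'; python3 -m inch '{"travel":[[0,0,0],[0,0,0],[0,0,0],[0,0,0],[0,0,0],[0,0,-10],[0,0,-20],[0,0,-25],[0,0,-25],[0,0,-25],[0,0,-25],[0,0,-25]],"turn":[0,0,0,0,0,0,0,0,0,0,0,0],"claw":[0.8,0.8,0.8,0.8,0.8,0.8,0.8,0.8,0.8,0.8,0.8,0.8]}' 20;python3 -c "
from h import *
to('t1',.125);heft(16)"
```

```text
time: 7.4
tool_pos: [0.4562, -0.1067, 0.1475]
tool_rot: [-3.141, -0.001, 1.705]
contact_force: [0.4, 0.1, 0.6]
opening: 0.0546
grip_force: 0.0
time: 8.6
tool_pos: [0.456, -0.107, 0.172]
tool_rot: [-3.141, -0.0, 1.704]
contact_force: [-0.3, 0.1, -0.6]
opening: 0.0242
grip_force: 20.0
t1 travel [ 0.1  0.  -0. ] turn 0.01
fz -0.6 sd 0.41
```

t1 looks empty too, so I'll set it down and heft t2.

```bash
python3 -m inch '{"travel":[[0,0,10],[0,0,20],[0,0,24.5],[0,0,24.5],[0,0,24.5],[0,0,24.5],[0,0,24.5],[0,0,24.5]],"turn":[0,0,0,0,0,0,0,0],"claw":[0.8,0.8,0.8,0.8,0.3,0,-0.2,-0.2]}'; python3 -m inch '{"travel":[[0,0,-30],[0,0,-60],[-25,0,-60],[-50,0,-60],[-50,0,-60],[-50,0,-30],[-50,0,0],[-50,0,0],[-50,0,0]],"turn":[0,0,0,0,0,0,0,0,0],"claw":[-0.2,-0.2,-0.2,-0.2,-0.2,-0.2,-0.2,-0.2,-0.2]}'; python3 -m inch '{"travel":[[0,0,0],[0,0,0],[0,0,0],[0,0,0],[0,0,0],[0,0,-10],[0,0,-20],[0,0,-25],[0,0,-25],[0,0,-25],[0,0,-25],[0,0,-25]],"turn":[0,0,0,0,0,0,0,0,0,0,0,0],"claw":[0.8,0.8,0.8,0.8,0.8,0.8,0.8,0.8,0.8,0.8,0.8,0.8]}' 20;python3 -c "
from h import *
to('t2',.125);heft(16);to('h1',.215,97.6-30);to('h1',.215,67.6+30)"
```

```text
time: 10.2
tool_pos: [0.4561, -0.107, 0.1477]
tool_rot: [-3.141, -0.0, 1.704]
contact_force: [-0.2, 1.0, 0.4]
opening: 0.0515
grip_force: 0.0
time: 11.1
tool_pos: [0.4627, -0.1562, 0.1479]
tool_rot: [-3.141, -0.001, 1.705]
contact_force: [0.3, 0.8, 0.4]
opening: 0.0551
grip_force: 0.0
time: 12.3
tool_pos: [0.4627, -0.1565, 0.1724]
tool_rot: [-3.141, -0.001, 1.704]
contact_force: [0.0, -0.0, -3.1]
opening: 0.024
grip_force: 20.0
t2 travel [0.  0.2 0.4] turn 0.01
fz -2.29 sd 0.38
h1 travel [-111.7  155.7  -89.2] turn 6.01
h1 travel [-111.7  155.7  -89.2] turn 0.01
```

t2 is full (about 2.2 N). I'll carry it to the far stand hole, h0.

```bash
python3 -c "
from h import *
to('h0',.215,67.6)"; python3 -m inch '{"travel":[[0,0,-25],[0,0,-60],[0,0,-95],[0,0,-95]],"turn":[0,0,0,0],"claw":[0.8,0.8,0.8,0.8]}'; python3 -c "
from h import *
to('h0',.215,67.6);heft(6)"
```

```text
h0 travel [-81.  203.2 -89.2] turn 6.01
time: 13.5
tool_pos: [0.4646, -0.1575, 0.2723]
tool_rot: [3.134, 0.005, 1.705]
contact_force: [0.1, -1.0, -2.1]
opening: 0.0243
grip_force: 20.0
h0 travel [-79.8 201.4  12.3] turn 6.01
fz -2.67 sd 0.46
```

```bash
python3 -m inch '{"travel":[[-13,33,0],[-27,67,0],[-40,101,0],[-53,134,0],[-66,168,0],[-80,202,0],[-80,202,0],[-80,202,0],[-80,202,0],[-80,202,0]],"turn":[1,2,3,4,5,6,6,6,6,6],"claw":[0.8,0.8,0.8,0.8,0.8,0.8,0.8,0.8,0.8,0.8]}'; python3 -c "
from h import *
import cv2
to('h0',.150,67.6)
"
```

```text
time: 14.8
tool_pos: [0.6729, -0.2088, 0.2682]
tool_rot: [-3.141, -0.0, 1.181]
contact_force: [0.1, 0.4, -2.3]
opening: 0.0245
grip_force: 20.0
h0 travel [-0.1  2.3 71.1] turn 0.01
```

```bash
python3 -m inch '{"travel":[[0,2.3,25],[0,2.3,50],[0,2.3,73],[0,2.3,78],[0,2.3,78],[0,2.3,78]],"turn":[0,0,0,0,0,0],"claw":[0.8,0.8,0.8,0.8,0.8,0.8]}'; python3 -c "
from h import *
import cv2
to('h0',.140,67.6)
p=robot.read_camera('side')['pixels'][100:260,330:480,::-1]
cv2.imwrite('pics/s1.png',cv2.resize(p,(562,600),interpolation=2))"
```

```text
time: 15.4
tool_pos: [0.6763, -0.2101, 0.1918]
tool_rot: [3.139, -0.0, 1.181]
contact_force: [-0.7, -0.3, -1.8]
opening: 0.0246
grip_force: 20.0
h0 travel [-0.2 -1.3  4.8] turn 0.01
```

View pics/s1.png

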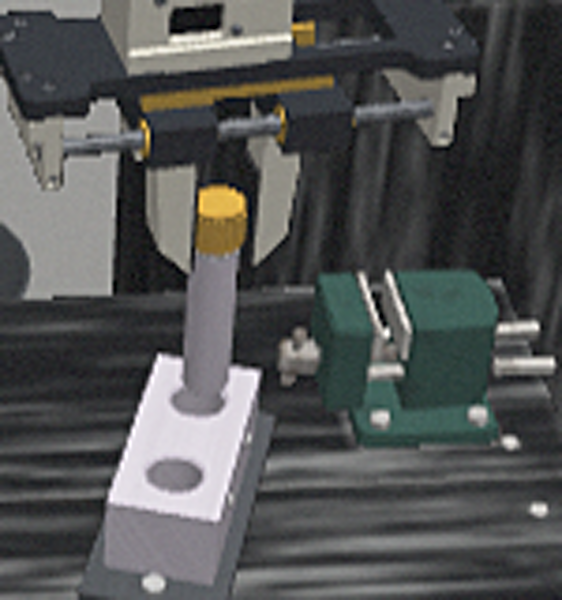

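The tube is vertical, with its foot at (205,397) over the far hole at about (199,400). I'll lower it in stages.

```bash
python3 -m inch '{"travel":[[0,-1,3],[0,-1,6],[0,-1,9],[0,-1,12],[0,-1,15],[0,-1,15]],"turn":[0,0,0,0,0,0],"claw":[0.8,0.8,0.8,0.8,0.8,0.8]}'; python3 -c "
from h import *
to('h0',.101,67.6)"
```

```text
time: 16.05
tool_pos: [0.6747, -0.2094, 0.174]
tool_rot: [-3.14, -0.0, 1.181]
contact_force: [0.2, 1.1, -2.9]
opening: 0.0241
grip_force: 20.0
h0 travel [-0.3  0.5 26. ] turn 0.01
```

```bash
python3 -m inch '{"travel":[[0,0,6],[0,0,12],[0,0,18],[0,0,23],[0,0,25.5],[0,0,25.5],[0,0,25.5]],"turn":[0,0,0,0,0,0,0],"claw":[0.8,0.8,0.8,0.8,0.8,0.8,0.8]}'; python3 -c "
from h import *
to('h0',.1,67.6)"
```

```text
time: 16.75
tool_pos: [0.675, -0.2095, 0.1494]
tool_rot: [3.141, -0.0, 1.181]
contact_force: [0.4, -0.3, -1.9]
opening: 0.0245
grip_force: 20.0
h0 travel [-0.3  0.1  2.4] turn 0.01
```

```bash
python3 -m inch '{"travel":[[0,0,1],[0,0,1.5],[0,0,1.5],[0,0,1.5]],"turn":[0,0,0,0],"claw":[0.8,0.8,0.8,0.8]}'; python3 -m inch '{"travel":[[0,0,0],[0,0,0],[0,0,0],[0,0,0],[0,0,-20],[0,0,-60],[0,0,-100],[0,0,-100],[0,0,-100]],"turn":[0,0,0,0,0,0,0,0,0],"claw":[0.3,0.1,-0.1,-0.2,-0.2,-0.2,-0.2,-0.2,-0.2]}'; python3 -c "
from h import *
to('t3',.2)"
```

```text
time: 17.15
tool_pos: [0.6751, -0.2096, 0.1485]
tool_rot: [3.141, -0.0, 1.181]
contact_force: [0.0, 0.4, 1.1]
opening: 0.0241
grip_force: 20.0
time: 18.05
tool_pos: [0.6751, -0.2096, 0.2489]
tool_rot: [3.139, -0.0, 1.181]
contact_force: [-0.5, -0.2, -0.6]
opening: 0.0552
grip_force: 0.0
t3 travel [ -73.6 -191.5    1.5] turn -5.99
```

```bash
python3 -m inch '{"travel":[[-15,-39,0],[-30,-78,0],[-45,-117,0],[-60,-156,0],[-73.6,-191.5,0],[-73.6,-191.5,0],[-73.6,-191.5,0],[-73.6,-191.5,0]],"turn":[-1.2,-2.4,-3.6,-4.8,-6,-6,-6,-6],"claw":[-0.2,-0.2,-0.2,-0.2,-0.2,-0.2,-0.2,-0.2]}'; python3 -c "
from h import *
import cv2
to('t3',.101)
p=robot.read_camera('side')['pixels'][100:300,180:440,::-1]
cv2.imwrite('pics/s2.png',cv2.resize(p,(780,600),interpolation=2))"
```

```text
time: 18.85
tool_pos: [0.4706, -0.2049, 0.2473]
tool_rot: [3.141, -0.0, 1.704]
contact_force: [-0.8, -0.8, -0.6]
opening: 0.0552
grip_force: 0.0
t3 travel [ 0.1 -0.6 99.3] turn 0.0
```

View pics/s2.png

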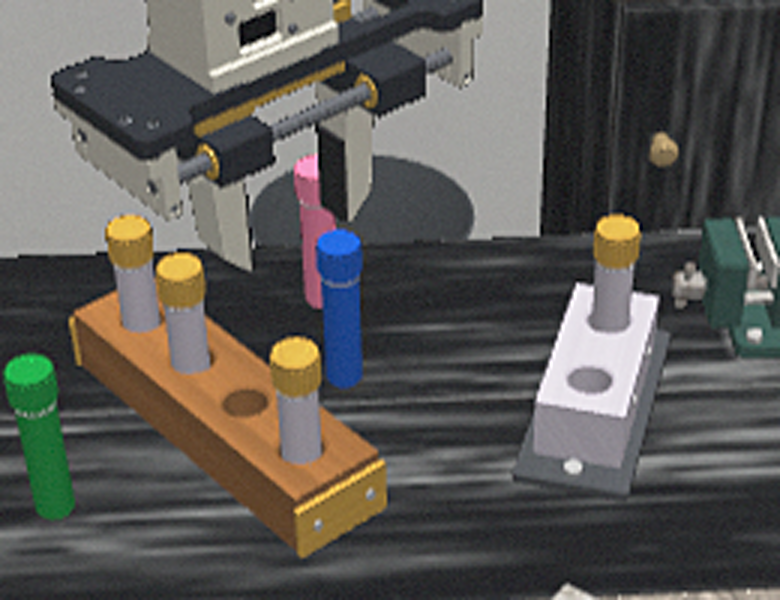

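The first full tube is seated in the far stand hole, cap at (617,230). The others stand upright in the rack, and hole 2 is empty at (245,403). I'll grip and heft t3 next.

```bash
python3 -m inch '{"travel":[[0,0,30],[0,0,60],[0,0,90],[0,0,99],[0,0,99],[0,0,99]],"turn":[0,0,0,0,0,0],"claw":[-0.2,-0.2,-0.2,-0.2,-0.2,-0.2]}'; python3 -m inch '{"travel":[[0,0,0],[0,0,0],[0,0,0],[0,0,0],[0,0,0],[0,0,-10],[0,0,-20],[0,0,-25],[0,0,-25],[0,0,-25],[0,0,-25],[0,0,-25]],"turn":[0,0,0,0,0,0,0,0,0,0,0,0],"claw":[0.8,0.8,0.8,0.8,0.8,0.8,0.8,0.8,0.8,0.8,0.8,0.8]}' 20;python3 -c "
from h import *
to('t3',.125);heft(10)"; python3 -m inch '{"travel":[[0,0,-25],[0,0,-60],[0,0,-95],[0,0,-95],[0,0,-95]],"turn":[0,0,0,0,0],"claw":[0.8,0.8,0.8,0.8,0.8]}'; python3 -c "
from h import *
heft(6);to('h1',.215,67.6)"
```

```text
time: 19.5
tool_pos: [0.4707, -0.2051, 0.1496]
tool_rot: [3.14, 0.001, 1.705]
contact_force: [-0.1, -0.5, -0.0]
opening: 0.0551
grip_force: 0.0
time: 20.7
tool_pos: [0.4696, -0.2047, 0.1734]
tool_rot: [-3.141, -0.001, 1.704]
contact_force: [0.2, 0.3, -3.1]
opening: 0.0245
grip_force: 20.0
t3 travel [-0.3  0.3  1.4] turn 0.01
fz -2.99 sd 0.53
time: 21.7
tool_pos: [0.4697, -0.2047, 0.2689]
tool_rot: [3.141, 0.001, 1.704]
contact_force: [-0.6, -1.0, -3.2]
opening: 0.0246
grip_force: 20.0
fz -2.52 sd 0.93
h1 travel [-63.3 155.5   5.3] turn 6.01
```

t3 is full as well (about 2.8 N). It goes in h1.

```bash
python3 -m inch '{"travel":[[-10,26,0],[-20,52,0],[-31,78,0],[-42,104,0],[-53,130,0],[-63,155.5,0],[-63,155.5,0],[-63,155.5,0],[-63,155.5,0],[-63,155.5,0]],"turn":[1,2,3,4,5,6,6,6,6,6],"claw":[0.8,0.8,0.8,0.8,0.8,0.8,0.8,0.8,0.8,0.8]}'; python3 -c "
from h import *
to('h1',.142,67.6)
"
```

```text
time: 23.0
tool_pos: [0.6316, -0.2464, 0.269]
tool_rot: [-3.141, -0.0, 1.181]
contact_force: [-0.5, 0.2, -2.2]
opening: 0.0248
grip_force: 20.0
h1 travel [-0.1  0.5 80. ] turn 0.01
```

```bash
python3 -m inch '{"travel":[[0,0,25],[0,0,50],[0,0,72],[0,0,78],[0,0,78],[0,0,78]],"turn":[0,0,0,0,0,0],"claw":[0.8,0.8,0.8,0.8,0.8,0.8]}'; python3 -m inch '{"travel":[[0,0,3],[0,0,6],[0,0,9],[0,0,12],[0,0,15],[0,0,15]],"turn":[0,0,0,0,0,0],"claw":[0.8,0.8,0.8,0.8,0.8,0.8]}'; python3 -c "
from h import *
to('h1',.102,67.6)"
```

```text
time: 23.6
tool_pos: [0.6327, -0.2468, 0.1924]
tool_rot: [3.139, 0.0, 1.181]
contact_force: [0.4, -0.2, -1.9]
opening: 0.0246
grip_force: 20.0
time: 24.2
tool_pos: [0.6321, -0.2463, 0.1751]
tool_rot: [-3.14, -0.0, 1.181]
contact_force: [-0.5, 0.5, -2.8]
opening: 0.0244
grip_force: 20.0
h1 travel [-0.3  0.1 26.1] turn 0.01
```

```bash
python3 -m inch '{"travel":[[0,0,6],[0,0,12],[0,0,18],[0,0,23],[0,0,26],[0,0,27],[0,0,27],[0,0,27]],"turn":[0,0,0,0,0,0,0,0],"claw":[0.8,0.8,0.8,0.8,0.8,0.8,0.8,0.8]}'
```

```text
time: 25.0
tool_pos: [0.6324, -0.2465, 0.1493]
tool_rot: [3.141, -0.0, 1.181]
contact_force: [-1.3, 0.9, 1.9]
opening: 0.0243
grip_force: 20.0
```

Bottom contact (+1.9 N), so I'll release, retreat and check.

```bash
python3 -m inch '{"travel":[[0,0,0],[0,0,0],[0,0,0],[0,0,0],[0,0,-20],[0,0,-60],[0,0,-100],[0,0,-140],[0,0,-140],[0,0,-140]],"turn":[0,0,0,0,0,0,0,0,0,0],"claw":[0.3,0.1,-0.1,-0.2,-0.2,-0.2,-0.2,-0.2,-0.2,-0.2]}'; python3 -c "
from h import *
import cv2
p=robot.read_camera('side')['pixels'][100:300,180:440,::-1]
cv2.imwrite('pics/s3.png',cv2.resize(p,(780,600),interpolation=2))"
```

```text
time: 26.0
tool_pos: [0.6325, -0.2466, 0.2898]
tool_rot: [3.139, 0.0, 1.181]
contact_force: [0.4, 1.1, -0.7]
opening: 0.0554
grip_force: 0.0
```

View pics/s3.png

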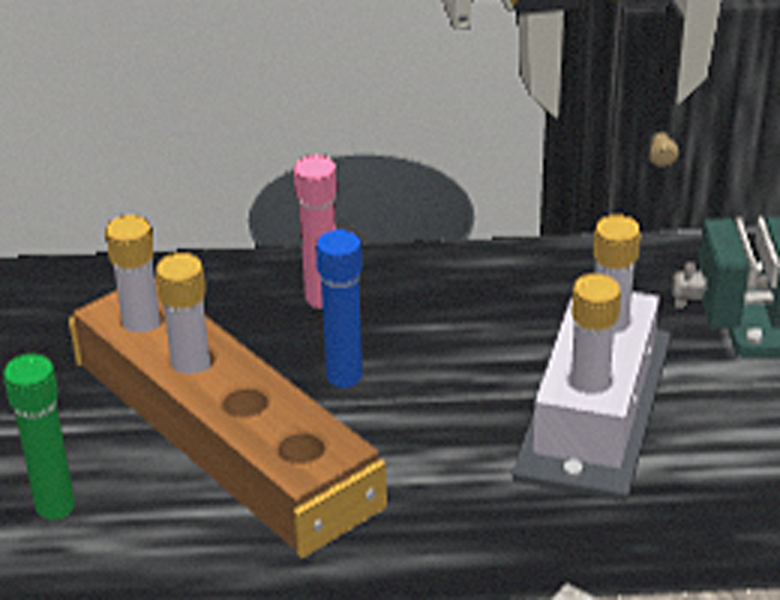

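Both full tubes are seated in the stand, caps at (617,230) and (597,290). The two empties are down in the rack, and the gripper is clear.

```bash
python3 -c "
from cell import robot
print(robot.hand_in())"
```

```text
the job is handed in; nothing more can be done
None
```

I handed the job in at about 26 s: the two full tubes (about 2.2 N and 2.8 N when hefted) are seated upright in the aluminium stand, the two empty ones (about 0.3 N and 0.5 N) are back down in the wooden rack, and the robot touches nothing.

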